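# Clear the roll-test ramp, sort the sleeve blanks, ring for collection

## Task

First clear the things left lying on the blue roll-test ramp into the green tray; then try every sleeve blank from the stock board by letting it go, lying across the lane, near the top of the ramp. The round ones roll into the barred cage at the foot and stay there; the one hammered into flats stays put on the ramp, so take it off and lay it in the cardboard box. When all are sorted, press the call bell's red plunger fully down to its stop, let it come up again, and leave the other things on the bench alone.

Things in the scene. Friction and masses are not known exactly. Their poses are not given: they have to be found in the camera images.
- ramp: fixed blue roll-test ramp; origin on the bench under its middle. Falls towards own -y at 11 degrees; its surface lies 60 mm + 0.194 * (own y) above the bench, from own y -225 mm (foot) to +205 mm (open top end). Lane along own y, 82 mm wide (own x -41 to +41) between rails 9 mm wide, 8 mm high. Other points of it: ramp_release, ramp_cage
- ramp_release (a point): point on the ramp's surface, mid-lane, own y = +130 mm of the ramp; axes as the ramp's. A round blank let go here, lying across the lane (length along the ramp's own x), rolls into the cage in 2 to 3 s; a flatted one stays
- ramp_cage (a point): point on the ramp's surface, mid-lane, own y = -140 mm: inside the catch cage, the lane from own y = -65 mm down to a stop plate at -222 mm, roofed by steel bars 48 mm clear over the surface, barred at the sides, open only at its uphill mouth; room for three blanks
- stock: fixed plywood stock board 190 x 270 mm, 12 mm thick; origin under its middle, on the bench. Two rows along own y, at own x = -45 and +45 mm, each between battens 5 mm wide, 6 mm high, 46 mm apart; blanks lie in them, length along own y, centres 32 mm above the bench, at own y about -82, 0 and +82 mm; some places are empty
- carton: fixed open cardboard box for rejects, outside 140 (own x) x 200 (own y) x 50 mm high, wall and floor 5 mm; origin under its middle, on the bench
- tray: fixed open green tray for clutter, outside 140 (own x) x 200 (own y) x 30 mm high, wall and floor 4 mm; origin under its middle, on the bench
- chock: pale wooden chock, 40 (own x) x 46 (own y) x 36 mm high, at first on the ramp lane just above the cage mouth; origin at the middle of its underside, own z up through it. May be absent
- offcut: copper bar offcut, 30 (own x) x 46 (own y) x 34 mm high, up to 0.45 kg, at first on the ramp lane; origin at the middle of its underside. May be absent
- dolly: brass forming dolly standing upright: foot 46 mm wide and 10 mm high, above it a round stem 36 mm across up to 34 mm, domed top at 41 mm; up to 0.38 kg, at first near the top of the ramp lane; origin at the middle of its underside. May be absent
- plunger_head (a point): centre of the top face of the call bell's red plunger head, a disc 30 mm across and 8 mm thick, about 78 mm above the bench when up; it stands on a steel bell dome 92 mm wide and fixed to the bench, and is pressed straight down
- plunger (a joint): how far the plunger is pressed, m: 0 up, 0.012 fully down on its stop; the spring takes 3 N to start and 9 N to reach the stop, and lifts the head again when let go
- blank_a: grey steel sleeve blank on its side, 70 mm long, 40 mm across, dark end discs; origin at its centre, own y along its length (x, z turn as it rolls). Either round (rolls down the ramp) or hammered into four or eight flats along its length, 40 mm over the flats (stays where put on the ramp, on a flat); the ramp shows which. At most 0.15 kg. May be absent
- blank_b: grey steel sleeve blank on its side, 70 mm long, 40 mm across, dark end discs; origin at its centre, own y along its length (x, z turn as it rolls). Either round (rolls down the ramp) or hammered into four or eight flats along its length, 40 mm over the flats (stays where put on the ramp, on a flat); the ramp shows which. At most 0.15 kg. May be absent
- blank_c: grey steel sleeve blank on its side, 70 mm long, 40 mm across, dark end discs; origin at its centre, own y along its length (x, z turn as it rolls). Either round (rolls down the ramp) or hammered into four or eight flats along its length, 40 mm over the flats (stays where put on the ramp, on a flat); the ramp shows which. At most 0.15 kg. May be absent
- blank_d: grey steel sleeve blank on its side, 70 mm long, 40 mm across, dark end discs; origin at its centre, own y along its length (x, z turn as it rolls). Either round (rolls down the ramp) or hammered into four or eight flats along its length, 40 mm over the flats (stays where put on the ramp, on a flat); the ramp shows which. At most 0.15 kg. May be absent
- blank_e: grey steel sleeve blank on its side, 70 mm long, 40 mm across, dark end discs; origin at its centre, own y along its length (x, z turn as it rolls). Either round (rolls down the ramp) or hammered into four or eight flats along its length, 40 mm over the flats (stays where put on the ramp, on a flat); the ramp shows which. At most 0.15 kg. May be absent
- blank_f: grey steel sleeve blank on its side, 70 mm long, 40 mm across, dark end discs; origin at its centre, own y along its length (x, z turn as it rolls). Either round (rolls down the ramp) or hammered into four or eight flats along its length, 40 mm over the flats (stays where put on the ramp, on a flat); the ramp shows which. At most 0.15 kg. May be absent
- rivet_jar: small closed jar, 50 mm wide and 60 mm high, between stock board and ramp; a bystander, to be left alone
- collar: dark steel collar lying flat, 50 mm wide and 18 mm high, near the bell; a bystander, to be left alone
- wrench: steel wrench, 170 mm long, lying beside the bell; a bystander, to be left alone
- wood_offcut: dark wooden block 60 x 90 x 30 mm, to the robot's left; a bystander, to be left alone

How it is judged:
By the outcome, as a careful person would: the job done as asked, in the order asked, and still so for the second after the job is handed in, with the robot touching nothing.
Of blank_a, blank_c, blank_d, blank_f only 2 to 3 are there at a start; the rules pass over those that are not, and their reading is None.
Of blank_b, blank_e only 1 to 1 are there at a start; the rules pass over those that are not, and their reading is None.
Of chock, offcut, dolly only 2 to 3 are there at a start; the rules pass over those that are not, and their reading is None.
At some moment in a run one of chock, offcut, dolly may be knocked a few centimetres aside while the robot is not near it.
It also fails if it takes over 210 s, if anything falls off the work surface, if the arm or the gripper's body presses on something with over 40 N, if the wrist force passes 120 N, or if a joint passes its speed limit or range.

## Robot

A 6-joint arm with a two-finger parallel gripper is mounted at the origin on the work surface. World frame = base frame: x ahead of the robot, y to its left, z up, the work surface at z = 0. Lengths are in m, angles in rad, forces in N, time in s.
With the tool pointing down it reaches from about 0.35 to 0.775 m from the base axis. Payload 5.5 kg.
Tool frame: the origin (TCP) lies at the very end of the fingers, on their centre line; the grasp point (between the pads) lies 19 mm behind it; z points along the fingers, y is the line along which they close (so a half turn about z gives the same grasp; the last joint's range is limited). The gripper opens to 85 mm and grips with 20 to 120 N. Pads are 22 mm wide; open, the fingers measure 114 mm over their backs; the gripper's body (76 mm by 85 mm) begins 54 mm behind the grasp point. The pads swing forward as they close: fully open they stand 13 mm farther back than shut.
Start: joints at [-0.14, 0.313, 0.046, 1.304, 0, 1.431], TCP at [0.575, -0, 0.206] pointing down, gripper open.
Joint ranges: [-2.76, 2.76], [-0.86, 1.69], [-1.03, 1.26], [-2.2, 2.34], [-1.47, 1.5], [-3.14, 3.14]. Speed limits (rad/s): [2.57, 2.57, 3.14, 3.14, 3.14, 3.14].

## Interface

Orientations are given as a unit quaternion [w, x, y, z].
In Python, from workcell import get_state, read_camera, calibration, hand_in gives the robot as it stands.
- The arm moves only by the tool drive_tool, never from a script. Its argument "deltas" is a list that holds one entry, the list of rows, each a list of 7 numbers: the closure in counts, from 0 (fully open) to 255 (shut), then the shift along the tool's x, y, z in m, then the turn, a rotation vector about the tool's x, y, z in degrees. A call has 1 to 12 rows; each row is the pose to reach, as a shift and turn from the pose commanded when the call began, along the tool's axes at that moment; what a row does not reach only later rows make up. A row lasts 1/8 s, in which the tool goes at most 62.5 mm and 10.7 degrees, less where a joint would pass 70% of its speed; a pose out of reach is approached as far as the arm can. A call with a gripper value outside its range is refused whole. The fingers move at their own pace and stop on an object; "newtons" is the grip in N (left out, the last holds). Time passes only in rows, so rows that repeat a pose let the fingers close. It gives the time, the measured TCP pose, the force, the opening and the grip force at its end, in the units of the state.
- get_state(): the state, without advancing time (a new reading comes with each control period).
- read_camera(name): name is "scene" or "side" or "wrist"; returns (picture, depth): 480x640x3 uint8, red, green, blue; 480x640 float32, m along the optical axis (not along the pixel's ray), 0 where there is no reading.
- calibration(name): a dict with "mtx" (3x3 intrinsics, pixels), "world_from_camera" (4x4, takes a point from camera to world coordinates). Camera axes: x right, y up, looking along -z (the intrinsics and any distortion apply to the point x, -y, -z); pixel columns grow to the right and rows downward; lengths in m; the calibration is good to about 2 mm. A picture is of the moment at which its call begins: read the wrist's pose just before it. calibration takes no time and is no camera call; for the wrist camera it gives the pose at the moment of the call.
- hand_in(): hands the job in; it is judged then, once.
The state is a dict: "clock": time; "joint_pos": joint angles; "qvel": joint speeds; "tau": joint torques, N m; "tcp_pos": TCP position; "orientation": TCP orientation; "wrist_force": force on the tool from outside, world axes, zero at the start; "ft_torque": the same for the moment, N m; "finger_gap": finger opening in m; "grip_force": force on a finger pad.
Only numpy, scipy, OpenCV 4.12 (cv2) and the standard library are available. Lean on these libraries where they do the work, as an engineer would, in place of code of your own. Each camera call takes 0.05 s, during which the arm holds its last target. There are 200 camera calls.

## Working session

There is one attempt and no reset: what is moved stays moved. The work goes in short steps, Python scripts to look and compute and a tool call to move; the robot and the scene stay as the last step left them, time stands still between calls to the robot, and variables do not carry over. Pictures are saved under pics/ and viewed, at most 14 in all, crops included, and the job is handed in when it is done.

Besides the shell and the picture viewer there is one more tool, called after "Request:" as name(argument=value, ...), one argument or row to a line, values as JSON. drive_tool: Moves the arm, as the interface text tells. Its arguments: {"type":"object","properties":{"deltas":{"type":"array","items":{"type":"array","items":{"type":"array","items":{"type":"number"}}}},"newtons":{"type":"number"}},"required":["deltas"]}

```bash
mkdir -p pics; python3 - <<'E'
from workcell import *
import cv2,numpy as np
s=get_state();print({k:np.round(v,3).tolist() for k,v in s.items()})
for n in("scene","side"):
    p,d=read_camera(n);cv2.imwrite(f"pics/{n}0.png",p[:,:,::-1]);np.save(f"pics/{n}0.npy",d)
    c=calibration(n);print(n,{k:np.round(v,3).tolist() for k,v in c.items()},(d>0).mean())
E
```

```text
{'clock': 0.0, 'joint_pos': [-0.14, 0.314, 0.045, 1.304, 0.0, 1.431], 'qvel': [-0.001, -0.001, 0.0, -0.001, 0.002, -0.002], 'tau': [-0.003, -48.063, 29.853, 0.02, -0.0, -0.0], 'tcp_pos': [0.574, 0.0, 0.205], 'orientation': [-0.001, 0.707, 0.707, -0.001], 'wrist_force': [-0.874, -0.242, 0.832], 'ft_torque': [0.032, 0.009, 0.05], 'grip_force': 0.0, 'finger_gap': 0.085}
scene {'mtx': [[484.041, 0.0, 314.556], [0.0, 484.041, 237.082], [0.0, 0.0, 1.0]], 'world_from_camera': [[-0.521, -0.677, 0.52, 1.102], [0.853, -0.413, 0.318, 0.328], [-0.001, 0.61, 0.793, 1.034], [0.0, 0.0, 0.0, 1.0]]} 0.9959765625
side {'mtx': [[543.847, 0.0, 326.914], [0.0, 543.847, 242.306], [0.0, 0.0, 1.0]], 'world_from_camera': [[0.748, 0.481, -0.457, -0.072], [-0.664, 0.541, -0.516, -0.664], [-0.001, 0.69, 0.724, 0.973], [0.0, 0.0, 0.0, 1.0]]} 0.9959798177083333
```

View pics/scene0.png

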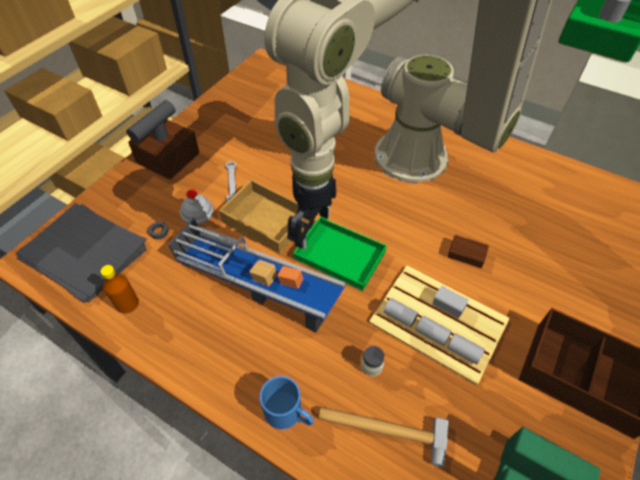

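View pics/side0.png

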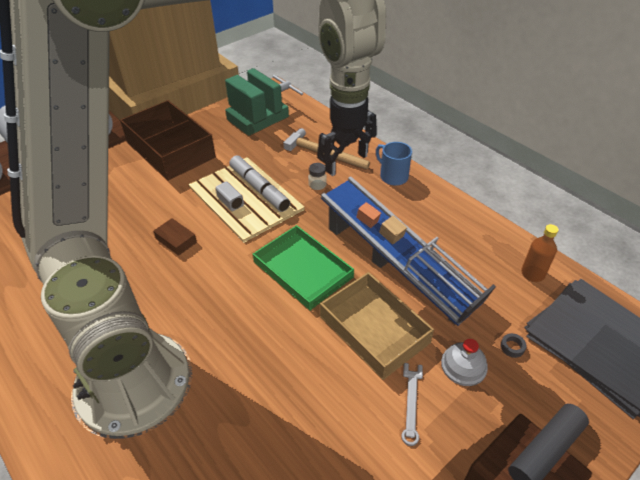

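The pictures show the chock (scene 263,272) and the offcut (291,277) on the ramp and no dolly. There are four blanks on the stock board (450,300; 402,311; 433,330; 466,348), with the tray at (340,252), the carton at (262,213) and the bell's red plunger at (192,194).

```bash
cat > h.py <<'E'
from workcell import *
import cv2,numpy as np
from scipy.spatial.transform import Rotation as R
def cloud(p,d,c):
    K=c["mtx"];T=np.array(c["world_from_camera"])
    v,u=np.mgrid[:480,:640];K=np.array(K)
    q=np.stack([(u-K[0,2])/K[0,0]*d,-(v-K[1,2])/K[1,1]*d,-d],-1)
    return q@T[:3,:3].T+T[:3,3]
def look(n,save=None):
    c=calibration(n);p,d=read_camera(n)
    if save: cv2.imwrite(f"pics/{save}.png",p[:,:,::-1])
    w=cloud(p,d,c);w[d<=0]=np.nan
    return p,w,cv2.cvtColor(p,cv2.COLOR_RGB2HSV)
def rect(P):
    (c,s,a)=cv2.minAreaRect(np.float32(P[:,:2]*1000));return np.round(c,1),np.round(s,1),round(a,1)
def comps(m,amin=40):
    n,l,st,_=cv2.connectedComponentsWithStats(m.astype(np.uint8))
    return [l==i for i in range(1,n) if st[i,4]>=amin]
E
cat > m1.py <<'E'
from h import *
for n in("scene","side"):
    p=cv2.imread(f"pics/{n}0.png")[:,:,::-1];d=np.load(f"pics/{n}0.npy")
    w=cloud(p,d,calibration(n));h=cv2.cvtColor(np.ascontiguousarray(p),cv2.COLOR_RGB2HSV)
    H,S,V=h[...,0].astype(int),h[...,1].astype(int),h[...,2].astype(int)
    x,y,z=w[...,0],w[...,1],w[...,2]
    ok=(x>.2)&(x<.95)&(abs(y)<.6)&(z>.003)&(z<.15)
    print("==",n)
    for nm,m in dict(green=(H>50)&(H<75)&(S>150),blue=(H>105)&(H<125)&(S>150),red=((H<5)|(H>175))&(S>180)&(z>.05),grey=(S<50)&(V>70)).items():
        for k in comps(m&ok):
            P=w[k];print(nm,len(P),P.mean(0).round(3),rect(P),np.percentile(P[:,2],[5,95]).round(3))
            if nm=="blue":
                A=np.c_[P[:,:2],np.ones(len(P))];f=np.linalg.lstsq(A,P[:,2],rcond=None)[0];r=P[:,2]-A@f
                for _ in range(5):
                    g=abs(r)<.004;f=np.linalg.lstsq(A[g],P[g,2],rcond=None)[0];r=P[:,2]-A@f
                print(" plane",f,np.hypot(*f[:2]),np.degrees(np.arctan2(f[1],f[0])),g.mean())
    for nm,(a,b) in dict(wood=(5,30)).items():
        for k in comps((H>=a)&(H<=b)&ok&(z>.02)):
            P=w[k];print(nm,len(P),P.mean(0).round(3),rect(P),np.percentile(P[:,2],[5,95]).round(3),h[k].mean(0).round())
E
python3 m1.py
```

```text
== scene
green 3278 [0.439 0.002 0.011] (array([443.8,  -3.2]), array([143.3, 211.6]), 2.1) [0.003 0.031]
blue 150 [ 0.612 -0.289  0.029] (array([ 611.3, -289.8]), array([ 16.1, 100.1]), 1.8) [0.019 0.038]
 plane [0.12215105 0.2017298  0.01248243] 0.23583000588443184 58.804335307851154 0.98
blue 222 [ 0.642 -0.286  0.029] (array([ 642.1, -285.7]), array([ 21. , 108.1]), 1.0) [0.019 0.039]
 plane [0.03549887 0.2016798  0.06436497] 0.20478015119631635 80.01728186428217 0.972972972972973
blue 2113 [ 0.624 -0.046  0.076] (array([620.7, -69.8]), array([ 78.1, 307.5]), 1.4) [0.045 0.1  ]
 plane [-0.00215772  0.1944846   0.0863098 ] 0.19449657393351655 90.63564407605014 0.9810695693327023
red 55 [ 0.522 -0.413  0.079] (array([ 521.4, -412.9]), array([28.1, 24. ]), 10.8) [0.076 0.082]
grey 195 [ 0.374 -0.405  0.008] (array([ 376.2, -403.3]), array([156.6,  27. ]), 38.9) [0.005 0.013]
grey 2857 [ 0.61  -0.231  0.063] (array([ 594.5, -177.5]), array([535.6, 197.7]), 86.2) [0.019 0.103]
grey 3485 [ 0.787 -0.526  0.021] (array([ 781.8, -523.6]), array([217.9, 152.5]), 0.1) [0.018 0.025]
grey 84 
[... 6325 characters left out ...]
. 159.]
wood 726 [0.265 0.28  0.028] (array([266.7, 283. ]), array([63.1, 93. ]), 7.5) [0.023 0.032] [ 11. 150.  98.]
wood 1102 [ 0.822 -0.37   0.084] (array([ 828.9, -368.5]), array([43.1, 55.4]), 24.2) [0.027 0.146] [ 13. 167. 123.]
wood 89 [ 0.656 -0.271  0.077] (array([ 666.3, -267.2]), array([165.9,  36.3]), 88.0) [0.06  0.093] [ 10.  75. 144.]
wood 80 [ 0.581 -0.102  0.031] (array([ 581.2, -103. ]), array([14.8, 31.4]), 18.6) [0.021 0.044] [12. 38. 47.]
wood 2216 [ 0.446 -0.232  0.037] (array([ 447.2, -229.1]), array([202.3, 143.9]), 87.9) [0.022 0.049] [ 17. 122. 112.]
wood 2182 [ 0.393 -0.578  0.086] (array([ 399. , -578.6]), array([140.2,  42.8]), 0.0) [0.076 0.09 ] [ 11. 143.  55.]
```

Request:
drive_tool(
  deltas=[
    [[0,-0.03,0.03,-0.06,0,0,0],[0,-0.06,0.045,-0.12,0,0,0],[0,-0.06,0.045,-0.12,0,0,0],[0,-0.06,0.045,-0.12,0,0,0]],
  ],
)

```text
clock: 0.6
tcp_pos: [0.6209, -0.0608, 0.3268]
orientation: [0.001, 0.708, 0.707, 0.0]
wrist_force: [0.1, 0.4, -0.5]
finger_gap: 0.0853
grip_force: 0.0
```

```bash
python3 - <<'E'
from h import *
c=calibration("wrist");print(np.round(c["world_from_camera"],3))
p,w,h=look("wrist","w1")
np.savez("pics/w1.npz",p=p,w=w)
E
```

```text
[[ 1.     0.002 -0.     0.621]
 [-0.002  0.957  0.289  0.012]
 [ 0.001 -0.289  0.957  0.494]
 [ 0.     0.     0.     1.   ]]
```

View pics/w1.png

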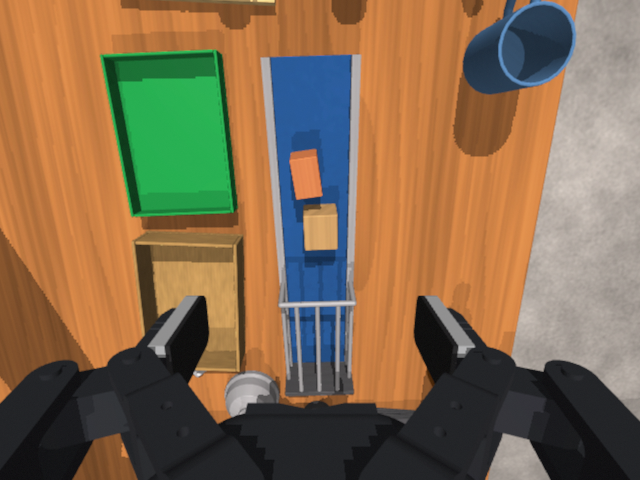

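The wrist view shows the lane from (310,57) to (318,390), the offcut top at (305,175) turned slightly, and the chock top at (320,230), nearly straight.

```bash
cat > m2.py <<'E'
from h import *
z=np.load("pics/w1.npz");p,w=z["p"],z["w"];h=cv2.cvtColor(p,cv2.COLOR_RGB2HSV).astype(int)
H,S,V=h[...,0],h[...,1],h[...,2]
m=(H>105)&(H<125)&(S>150)&(w[...,0]>.5)&(w[...,0]<.72)&(w[...,2]<.12)&(w[...,2]>.01)
P=w[max(comps(m),key=np.sum)]
A=np.c_[P[:,:2],np.ones(len(P))];g=np.ones(len(P),bool)
for _ in range(5): f=np.linalg.lstsq(A[g],P[g,2],rcond=None)[0];g=abs(P[:,2]-A@f)<.003
print("ramp plane",f,g.mean(),rect(P),"ymax",P[:,1].max())
for y in np.arange(-.09,.1,.03):
    q=P[abs(P[:,1]-y)<.004];print(round(y,2),q[:,0].min().round(4),q[:,0].max().round(4))
dz=w[...,2]-(w[...,:2]@f[:2]+f[2])
on=(dz>.028)&(dz<.05)&(w[...,0]>.56)&(w[...,0]<.69)&(w[...,1]>-.16)&(w[...,1]<.1)&(S>70)
for k in comps(on,60): q=w[k];print("obj",len(q),q.mean(0).round(4),rect(q),"h",np.median(dz[k]).round(4),h[k].mean(0).round())
gm=(H>50)&(H<75)&(S>150);q=w[max(comps(gm),key=np.sum)];print("tray",rect(q))
E
python3 m2.py
```

```text
ramp plane [-0.00560259  0.19388944  0.08744278] 0.9991186839012925 (array([625. , -69.3]), array([ 81.6, 304.8]), 1.5) ymax 0.08413303184594567
-0.09 0.5853 0.6654
-0.06 0.5843 0.6654
-0.03 0.5841 0.6647
0.0 0.5832 0.6636
0.03 0.5816 0.6631
0.06 0.5811 0.6624Traceback (most recent call last):
  File "m2.py", line 10, in <module>
    q=P[abs(P[:,1]-y)<.004];print(round(y,2),q[:,0].min().round(4),q[:,0].max().round(4))
                                             ~~~~~~~~~~^^
    return umr_minimum(a, axis, None, out, keepdims, initial, where)
ValueError: zero-size array to reduction operation minimum which has no identity
```

```bash
sed -i 's/np.arange(-.09,.1,.03)/[]/' m2.py; python3 m2.py
```

```text
ramp plane [-0.00560259  0.19388944  0.08744278] 0.9991186839012925 (array([625. , -69.3]), array([ 81.6, 304.8]), 1.5) ymax 0.08413303184594567
obj 1142 [ 0.6154 -0.0379  0.111 ] (array([615.4, -38.7]), array([30. , 46.4]), 8.1) h 0.0345 [ 13. 160. 223.]
obj 1235 [ 0.6319 -0.1018  0.1004] (array([ 631.9, -103.5]), array([39.9, 46.2]), 2.5) h 0.0365 [ 17. 127. 209.]
tray (array([443.4,   0.6]), array([124.1, 199.1]), 6.3)
```

Request:
drive_tool(
  deltas=[
    [[90,0.006,-0.002,0.06,0,4,-3],[90,0.012,-0.004,0.12,0,8,-6],[90,0.015,-0.005,0.175,0,11,-7],[90,0.015,-0.005,0.178,0,11,-7],[90,0.021,-0.005,0.208,0,11,-7],[90,0.026,-0.005,0.236,0,11,-7],[90,0.026,-0.005,0.236,0,11,-7],[255,0.026,-0.005,0.236,0,11,-7],[255,0.026,-0.005,0.236,0,11,-7],[255,0.026,-0.005,0.236,0,11,-7],[255,0.026,-0.005,0.236,0,11,-7]],
  ],
  newtons=60,
)

```text
clock: 2.02
tcp_pos: [0.6153, -0.0342, 0.0908]
orientation: [-0.067, 0.66, 0.746, 0.068]
wrist_force: [-0.2, 0.2, -0.5]
finger_gap: 0.0002
grip_force: 0.0
```

Request:
drive_tool(
  deltas=[
    [[0,0,0,-0.06,0,0,0],[0,0,0,-0.12,0,0,0],[0,0,0,-0.18,0,0,0],[0,0,0,-0.2,0,0,0]],
  ],
)

```text
clock: 2.52
tcp_pos: [0.6186, -0.0733, 0.2913]
orientation: [-0.065, 0.66, 0.746, 0.069]
wrist_force: [-0.2, 0.1, -1.3]
finger_gap: 0.0726
grip_force: 0.0
```

```bash
cat > objs.py <<'E'
import sys
from h import *
nm=sys.argv[1];s=get_state()
p,w,hh=look("wrist",nm);h=hh.astype(int);S=h[...,1]
# ramp frame: origin (.626,-.121), yaw 1.5 deg
dz=w[...,2]-(-.0056*w[...,0]+.1939*w[...,1]+.0874)
on=(dz>.027)&(dz<.06)&(w[...,0]>.57)&(w[...,0]<.68)&(w[...,1]>-.18)&(w[...,1]<.1)
for k in comps(on,150): q=w[k];print("obj",len(q),q.mean(0).round(4),rect(q),"h",np.median(dz[k]).round(4),h[k].mean(0).round())
T=R.from_quat(s["orientation"],scalar_first=True);print("tcp",np.round(s["tcp_pos"],4),T.as_matrix().round(3).tolist(),"clock",s["clock"])
E
python3 objs.py w2
```

```text
obj 1323 [ 0.6156 -0.0388  0.1109] (array([615.4, -38.8]), array([29.7, 46. ]), 7.6) h 0.0345 [ 14. 157. 228.]
obj 1567 [ 0.6319 -0.1027  0.1001] (array([ 632. , -103.6]), array([40. , 46.6]), 2.4) h 0.0364 [ 19. 124. 215.]
tcp [ 0.6186 -0.0733  0.2913] [[-0.121, 0.993, -0.005], [0.975, 0.12, 0.188], [0.187, 0.018, -0.982]] clock 2.525
```

View pics/w2.png

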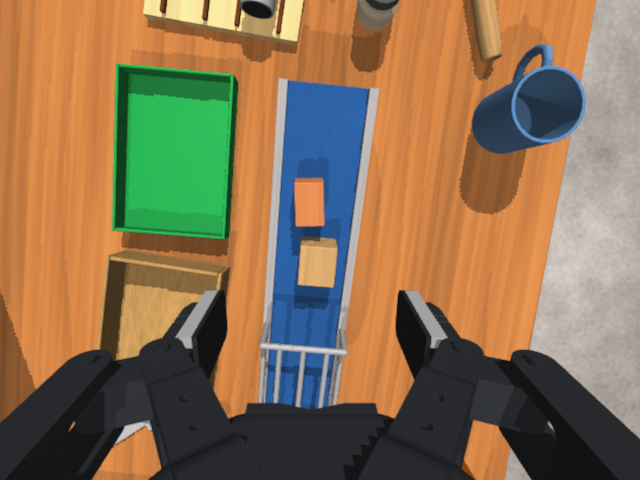

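The offcut has not moved: it is at (309,202), and the chock is at (318,262). I'll descend again without closing and look from the side.

Request:
drive_tool(
  deltas=[
    [[90,0,0,0.06,0,0,0],[90,0,0,0.12,0,0,0],[90,0,0,0.17,0,0,0],[90,0,0,0.2,0,0,0],[90,0,0,0.2,0,0,0],[90,0,0,0.2,0,0,0]],
  ],
)

```text
clock: 3.32
tcp_pos: [0.6156, -0.0343, 0.0912]
orientation: [-0.067, 0.659, 0.746, 0.068]
wrist_force: [0.7, 0.1, 0.3]
finger_gap: 0.0553
grip_force: 0.0
```

```bash
python3 - <<'E'
from h import *
a=look("side")[0][100:340,240:560];b=look("wrist")[0]
print(get_state()["finger_gap"])
a=cv2.resize(a,None,fx=1.25,fy=1.25);b=cv2.resize(b,(400,300))
cv2.imwrite("pics/s3.png",np.hstack([a,b])[:,:,::-1])
E
```

```text
0.05563193442263093
```

View pics/s3.png

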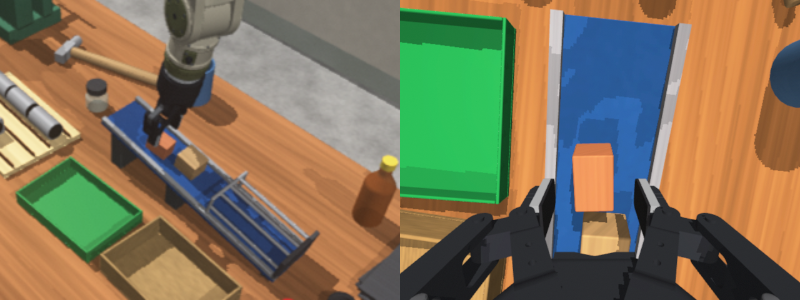

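Side view: the fingers are near the offcut. In the wrist half, though, the tips (550,190 and 640,190) are beyond the offcut's lower edge, around the gap to the chock. I'll measure where the fingers really are.

```bash
python3 - <<'E'
from h import *
for n in("side","scene","wrist"):
    p,w,h=look(n);V=h[...,2].astype(int);S=h[...,1].astype(int)
    c=calibration(n);T=np.linalg.inv(c["world_from_camera"]);K=c["mtx"]
    q=T[:3,:3]@np.array(get_state()["tcp_pos"])+T[:3,3];print(n,"tcp px",K[0][0]*q[0]/-q[2]+K[0][2],K[1][1]*-q[1]/-q[2]+K[1][2],-q[2])
    m=(V<75)&(S<100)&(abs(w[...,0]-.615)<.06)&(w[...,1]>-.12)&(w[...,1]<.06)&(w[...,2]>.1)&(w[...,2]<.16)
    for k in comps(m,10):
        q=w[k];i=q[:,2]<np.percentile(q[:,2],20);print("  fing",k.sum(),q[i].mean(0).round(3),q[:,2].min().round(3),q.min(0).round(3),q.max(0).round(3))
    on=(h[...,0]<15)&(S>120)&(V>150)&(abs(w[...,0]-.62)<.04)&(w[...,1]>-.1)&(w[...,1]<.03)&(w[...,2]>.075)&(w[...,2]<.13)
    for k in comps(on,30): print("  off",w[k].mean(0).round(3),w[k].min(0).round(3),w[k].max(0).round(3))
E
```

```text
side tcp px 368.4165998117731 215.06062811286478 1.2775828210352038
  fing 74 [ 0.645 -0.039  0.125] 0.122 [ 0.639 -0.053  0.122] [ 0.649 -0.029  0.16 ]
  fing 38 [ 0.578 -0.049  0.13 ] 0.128 [ 0.573 -0.064  0.128] [ 0.586 -0.04   0.159]
  off [ 0.618 -0.046  0.107] [ 0.602 -0.059  0.099] [ 0.632 -0.028  0.113]
scene tcp px 290.2600052022026 278.6532359685011 1.1149025918270385
  fing 54 [ 0.588 -0.043  0.134] 0.131 [ 0.586 -0.059  0.131] [ 0.591 -0.036  0.159]
  fing 31 [ 0.654 -0.034  0.134] 0.128 [ 0.649 -0.04   0.128] [ 0.659 -0.031  0.159]
  off [ 0.613 -0.029  0.109] [ 0.583 -0.069  0.077] [ 0.63  -0.009  0.119]
wrist tcp px 310.0333364481087 276.92161005377864 0.18155218395810907
  fing 20 [0.663 0.055 0.1  ] 0.1 [0.663 0.054 0.1  ] [0.663 0.06  0.103]
  fing 1501 [ 0.589 -0.045  0.127] 0.119 [ 0.585 -0.061  0.119] [ 0.591 -0.034  0.16 ]
  fing 1427 [ 0.644 -0.037  0.13 ] 0.123 [ 0.643 -0.054  0.123] [ 0.647 -0.027  0.16 ]
  fing 337 [ 0.578 -0.041  0.131] 0.127 [ 0.576 -0.045  0.127] [ 0.58  -0.039  0.153]
  fing 343 [ 0.655 -0.031  0.132] 0.129 [ 0.653 -0.036  0.129] [ 0.658 -0.03   0.153]
  off [ 0.615 -0.034  0.109] [ 0.599 -0.062  0.082] [ 0.634 -0.009  0.116]
```

The visible fingertips sit about 28 mm above the reported TCP at this opening, so the fingers shut just above the offcut. I'll go 20 mm lower.

Request:
drive_tool(
  deltas=[
    [[90,0,0,0.01,0,0,0],[90,0,0,0.02,0,0,0],[90,0,0,0.02,0,0,0],[255,0,0,0.02,0,0,0],[255,0,0,0.02,0,0,0],[255,0,0,0.02,0,0,0],[255,0,0,0.02,0,0,0]],
  ],
  newtons=60,
)

```text
clock: 4.45
tcp_pos: [0.6152, -0.0304, 0.0709]
orientation: [-0.067, 0.659, 0.746, 0.068]
wrist_force: [0.2, -1.1, 1.1]
finger_gap: 0.0284
grip_force: 60.8
```

```bash
python3 - <<'E'
from h import *
p,w,h=look("wrist","w4");V=h[...,2].astype(int);S=h[...,1].astype(int)
s=get_state();print(s["tcp_pos"],s["wrist_force"],s["finger_gap"])
m=(S<60)&(abs(w[...,0]-.615)<.06)&(w[...,1]>-.12)&(w[...,1]<.06)&(w[...,2]>.088)&(w[...,2]<.16)
for k in comps(m,20): q=w[k];print(k.sum(),q.mean(0).round(3),q.min(0).round(3),q.max(0).round(3))
E
```

```text
[ 0.61517234 -0.03042283  0.07093009] [ 0.00189792 -1.02691727  1.42200453] 0.028689718811790103
4429 [0.578 0.024 0.096] [ 0.572 -0.023  0.088] [0.583 0.06  0.105]
4628 [0.667 0.025 0.096] [ 0.662 -0.022  0.088] [0.674 0.06  0.105]
9279 [ 0.584 -0.045  0.145] [ 0.564 -0.066  0.102] [ 0.603 -0.025  0.16 ]
8935 [ 0.647 -0.037  0.146] [ 0.629 -0.055  0.102] [ 0.667 -0.023  0.16 ]
```

Request:
drive_tool(
  deltas=[
    [[115,0,0,0,0,0,0],[115,0,0,0.004,0,0,0],[115,0,0,0.008,0,0,0],[115,0,0,0.008,0,0,0],[255,0,0,0.008,0,0,0],[255,0,0,0.008,0,0,0],[255,0,0,0.008,0,0,0]],
  ],
  newtons=70,
)

```text
clock: 5.38
tcp_pos: [0.6149, -0.0288, 0.0629]
orientation: [-0.067, 0.659, 0.746, 0.068]
wrist_force: [-0.2, -0.3, 1.3]
finger_gap: 0.0285
grip_force: 69.9
```

```bash
cat > tgt.py <<'E'
import sys
from h import *
# args: x,y,z(true tip),yaw,tilt ...  -> deltas from the present measured pose
OFF=.029
s=get_state();R0=R.from_quat(s["orientation"],scalar_first=True);p0=np.array(s["tcp_pos"])
B=R.from_matrix([[0,1,0],[1,0,0],[0,0,-1]])
print("tip",(p0-OFF*R0.as_matrix()[:,2]).round(4),"joints",np.round(s["joint_pos"],2),"gap",round(float(s["finger_gap"]),4),"clock",s["clock"])
for a in sys.argv[1:]:
    x,y,z,yaw,t=map(float,a.split(","))
    Rt=R.from_euler("x",t,degrees=True)*R.from_euler("z",yaw,degrees=True)*B
    tcp=np.array([x,y,z])+OFF*Rt.as_matrix()[:,2]
    d=R0.inv().apply(tcp-p0);r=(R0.inv()*Rt).as_rotvec(degrees=True)
    print(a,"->",d.round(3).tolist(),r.round(1).tolist())
E
python3 tgt.py 0.6,-.02,.20,3,0 .443,.045,.14,1.5,0 .443,.045,.021,1.5,0
```

```text
tip [ 0.6153 -0.0343  0.0914] joints [-0.27  0.5  -0.04  1.09  0.18  1.17] gap 0.0285 clock 5.375
0.6,-.02,.20,3,0 -> [0.031, -0.012, -0.104] [0.3, -11.0, 4.0]
.443,.045,.14,1.5,0 -> [0.102, -0.161, -0.031] [0.2, -11.0, 5.5]
.443,.045,.021,1.5,0 -> [0.079, -0.163, 0.086] [0.2, -11.0, 5.5]
```

Request:
drive_tool(
  deltas=[
    [[255,0.01,0,-0.05,0,0,0],[255,0.031,-0.012,-0.104,0,-6,2],[255,0.055,-0.07,-0.08,0,-11,4],[255,0.08,-0.12,-0.055,0,-11,5.5],[255,0.102,-0.161,-0.031,0,-11,5.5],[255,0.102,-0.161,-0.031,0,-11,5.5],[255,0.092,-0.162,0.02,0,-11,5.5],[255,0.082,-0.163,0.07,0,-11,5.5],[255,0.079,-0.163,0.086,0,-11,5.5],[255,0.079,-0.163,0.086,0,-11,5.5]],
  ],
)

```text
clock: 6.62
tcp_pos: [0.4415, 0.0448, -0.0098]
orientation: [-0.0, 0.698, 0.716, 0.0]
wrist_force: [0.6, -0.2, -4.4]
finger_gap: 0.0287
grip_force: 72.8
```

Request:
drive_tool(
  deltas=[
    [[255,0,0,0.002,0,0,0],[100,0,0,0.002,0,0,0],[100,0,0,0.002,0,0,0],[100,0,0,0.002,0,0,0],[100,0,0,-0.05,0,0,0],[100,0,0,-0.11,0,0,0],[60,0,0,-0.15,0,0,0]],
  ],
)

```text
clock: 7.5
tcp_pos: [0.443, 0.0448, 0.1445]
orientation: [0.002, 0.698, 0.716, 0.002]
wrist_force: [0.7, 0.4, -0.1]
finger_gap: 0.0655
grip_force: 0.0
```

```bash
python3 objs.py w5; python3 tgt.py .5,-.06,.17,2,5 .632,-.115,.165,2.5,11  .632,-.0995,.082,2.5,11
```

```text
tcp [0.443  0.0448 0.1445] [[-0.026, 1.0, 0.006], [1.0, 0.026, -0.0], [-0.0, 0.006, -1.0]] clock 7.5
tip [0.4452 0.0447 0.1779] joints [-0.08  0.09 -0.38  1.09  0.    1.46] gap 0.0651 clock 7.55
.5,-.06,.17,2,5 -> [-0.104, 0.052, 0.009] [0.6, 5.1, -0.5]
.632,-.115,.165,2.5,11 -> [-0.159, 0.182, 0.015] [0.3, 11.1, -0.9]
.632,-.0995,.082,2.5,11 -> [-0.143, 0.182, 0.098] [0.3, 11.1, -0.9]
```

Request:
drive_tool(
  deltas=[
    [[75,-0.04,0.045,0.003,0,3,0],[75,-0.08,0.09,0.006,0,6,0],[75,-0.12,0.135,0.01,0,9,-0.5],[75,-0.159,0.182,0.015,0,11,-1],[75,-0.159,0.182,0.015,0,11,-1],[75,-0.159,0.182,0.015,0,11,-1]],
  ],
)

```text
clock: 8.3
tcp_pos: [0.6275, -0.1093, 0.1258]
orientation: [-0.069, 0.689, 0.719, 0.067]
wrist_force: [-0.6, 0.0, -0.1]
finger_gap: 0.0603
grip_force: 0.0
```

```bash
python3 objs.py w6; python3 tgt.py .632,-.0995,.080,2.5,11
```

```text
obj 5145 [ 0.6323 -0.1024  0.1002] (array([ 632.4, -103.5]), array([40.1, 46.6]), 2.4) h 0.0364 [ 19. 122. 224.]
tcp [ 0.6275 -0.1093  0.1258] [[-0.042, 0.999, -0.006], [0.981, 0.043, 0.192], [0.192, 0.002, -0.981]] clock 8.3
tip [ 0.6275 -0.1142  0.1553] joints [-0.39  0.52  0.14  1.28  0.18  1.13] gap 0.0603 clock 8.35
.632,-.0995,.080,2.5,11 -> [-0.0, 0.005, 0.077] [-0.3, -0.0, -0.0]
```

Request:
drive_tool(
  deltas=[
    [[75,0,0.005,0.04,0,0,0],[75,0,0.005,0.07,0,0,0],[75,0,0.005,0.077,0,0,0],[75,0,0.005,0.077,0,0,0],[255,0,0.005,0.077,0,0,0],[255,0,0.005,0.077,0,0,0],[255,0,0.005,0.077,0,0,0],[255,0.01,0.005,0.03,0,0,0],[255,0.02,0.005,-0.03,0,0,0]],
  ],
  newtons=50,
)

```text
clock: 9.48
tcp_pos: [0.6313, -0.095, 0.1602]
orientation: [-0.069, 0.688, 0.719, 0.067]
wrist_force: [0.7, 0.1, -1.4]
finger_gap: 0.0389
grip_force: 51.6
```

```bash
python3 tgt.py .55,-.08,.18,2,0 .443,-.045,.14,1.5,0 .443,-.045,.024,1.5,0
```

```text
tip [ 0.6315 -0.1005  0.1887] joints [-0.37  0.51  0.21  1.35  0.18  1.15] gap 0.0389 clock 9.475
.55,-.08,.18,2,0 -> [0.016, -0.081, 0.012] [0.0, -11.1, 0.5]
.443,-.045,.14,1.5,0 -> [0.048, -0.186, 0.059] [-0.0, -11.1, 1.0]
.443,-.045,.024,1.5,0 -> [0.025, -0.186, 0.173] [-0.0, -11.1, 1.0]
```

Request:
drive_tool(
  deltas=[
    [[255,0.01,-0.045,0.006,0,-6,0],[255,0.016,-0.09,0.012,0,-11,0.5],[255,0.03,-0.14,0.035,0,-11,1],[255,0.048,-0.186,0.059,0,-11,1],[255,0.048,-0.186,0.059,0,-11,1],[255,0.036,-0.186,0.115,0,-11,1],[255,0.026,-0.186,0.165,0,-11,1],[255,0.025,-0.186,0.173,0,-11,1],[255,0.025,-0.186,0.174,0,-11,1],[100,0.025,-0.186,0.174,0,-11,1],[100,0.025,-0.186,0.174,0,-11,1],[100,0.025,-0.186,0.174,0,-11,1]],
  ],
)

```text
clock: 10.98
tcp_pos: [0.4455, -0.0458, -0.0059]
orientation: [0.002, 0.698, 0.716, 0.001]
wrist_force: [-0.6, 1.0, 0.0]
finger_gap: 0.052
grip_force: 0.0
```

Request:
drive_tool(
  deltas=[
    [[100,0,0,-0.05,0,0,0],[100,0,0,-0.11,0,0,0],[75,0.05,0,-0.17,0,0,0],[75,0.11,0,-0.2,0,0,0],[75,0.17,0,-0.22,0,0,0],[75,0.2,0,-0.22,0,0,0],[75,0.2,0,-0.22,0,0,0]],
  ],
)

```text
clock: 11.85
tcp_pos: [0.439, 0.1573, 0.2145]
orientation: [0.001, 0.696, 0.718, 0.002]
wrist_force: [-0.7, -0.5, -0.1]
finger_gap: 0.0604
grip_force: 0.0
```

```bash
cat > bl.py <<'E'
import sys
from h import *
p,w,h=look("wrist",sys.argv[1]);S=h[...,1].astype(int)
m=(w[...,0]>.38)&(w[...,0]<.62)&(w[...,1]>.13)&(w[...,1]<.48)&(w[...,2]>.030)&(w[...,2]<.065)&(S<60)
for k in comps(m,150): q=w[k];print("blank",k.sum(),q.mean(0).round(4),rect(q),np.percentile(q[:,2],98).round(4))
E
python3 bl.py w7; python3 tgt.py
```

```text
blank 4189 [0.4443 0.2981 0.0513] (array([444.4, 298.8]), array([70.8, 39.1]), 87.6) 0.0534
blank 222 [0.5378 0.3377 0.036 ] (array([535.8, 337.9]), array([ 1.8, 38.7]), 88.2) 0.0432
blank 4149 [0.5303 0.2951 0.0476] (array([533.2, 294.4]), array([71.2, 39. ]), 87.7) 0.0527
blank 3223 [0.5267 0.2136 0.0478] (array([529.5, 212.4]), array([70.8, 38.8]), 87.7) 0.0528
tip [0.4387 0.1557 0.2429] joints [ 0.17  0.1  -0.21  1.26 -0.    1.71] gap 0.0602 clock 11.9
```

View pics/w7.png

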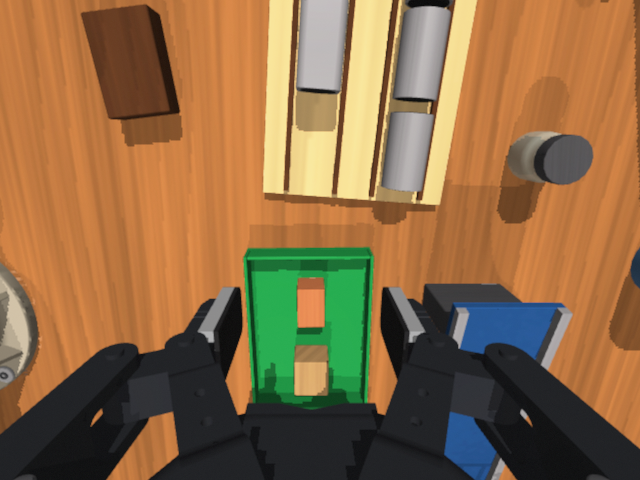

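The picture shows both pieces lying in the green tray (311,303 and 311,370). The stock row blanks are at (418,50) and (408,150), and the lone blank at (322,45) looks flat-topped.

```bash
python3 tgt.py .530,.212,.10,-2.3,0 .530,.212,.021,-2.3,0
```

```text
tip [0.4387 0.1557 0.2429] joints [ 0.17  0.1  -0.21  1.26 -0.    1.71] gap 0.0602 clock 11.9
.530,.212,.10,-2.3,0 -> [0.054, 0.092, 0.143] [0.2, -0.0, 4.0]
.530,.212,.021,-2.3,0 -> [0.054, 0.092, 0.222] [0.2, -0.0, 4.0]
```

Request:
drive_tool(
  deltas=[
    [[75,0.02,0.03,0.05,0,0,2],[75,0.04,0.06,0.1,0,0,4],[75,0.054,0.092,0.143,0,0,4],[75,0.054,0.092,0.143,0,0,4],[75,0.054,0.092,0.143,0,0,4]],
  ],
)

```text
clock: 12.52
tcp_pos: [0.5294, 0.2094, 0.0707]
orientation: [0.001, 0.723, 0.691, 0.0]
wrist_force: [-0.0, -0.8, 0.3]
finger_gap: 0.0605
grip_force: 0.0
```

```bash
python3 tgt.py .530,.212,.10,-2.3,0 .530,.212,.021,-2.3,0;python3 - <<'E'
from h import *
p,w,h=look("wrist","w8");V=h[...,2].astype(int);S=h[...,1].astype(int)
t=np.array(get_state()["tcp_pos"])
m=(S<80)&(abs(w[...,0]-t[0])<.06)&(abs(w[...,1]-t[1])<.05)&(w[...,2]>.065)&(w[...,2]<.16)
for k in comps(m,20): q=w[k];print(k.sum(),q.mean(0).round(3),q.min(0).round(3),q.max(0).round(3))
E
```

```text
tip [0.5294 0.2094 0.0997] joints [ 0.24  0.38 -0.21  0.99 -0.    1.85] gap 0.0605 clock 12.525
.530,.212,.10,-2.3,0 -> [0.003, 0.0, -0.0] [0.1, 0.0, -0.3]
.530,.212,.021,-2.3,0 -> [0.003, 0.0, 0.079] [0.1, 0.0, -0.3]
9250 [0.487 0.216 0.145] [0.47  0.199 0.101] [0.504 0.226 0.16 ]
9225 [0.573 0.212 0.146] [0.557 0.194 0.102] [0.59  0.222 0.16 ]
```

Request:
drive_tool(
  deltas=[
    [[75,0.003,0,0.04,0,0,0],[75,0.003,0,0.07,0,0,0],[75,0.003,0,0.077,0,0,0],[75,0.003,0,0.077,0,0,0],[255,0.003,0,0.077,0,0,0],[255,0.003,0,0.077,0,0,0],[255,0.003,0,0.077,0,0,0],[255,0.003,0,0.02,0,0,0],[255,0.003,0,-0.04,0,0,0],[255,0.003,0,-0.08,0,0,0]],
  ],
  newtons=40,
)

```text
clock: 13.82
tcp_pos: [0.531, 0.2141, 0.1548]
orientation: [0.002, 0.722, 0.691, 0.003]
wrist_force: [0.8, -0.0, -1.9]
finger_gap: 0.0387
grip_force: 41.5
```

```bash
python3 tgt.py .58,.11,.20,40,5 .623,.007,.18,91.5,11 .623,.007,.096,91.5,11
```

```text
tip [0.5308 0.214  0.1838] joints [ 0.24  0.32 -0.07  1.17 -0.    1.86] gap 0.0387 clock 13.825
.58,.11,.20,40,5 -> [-0.099, 0.053, -0.016] [-1.2, 4.9, -42.5]
.623,.007,.18,91.5,11 -> [-0.197, 0.101, 0.004] [-8.3, 9.1, -93.7]
.623,.007,.096,91.5,11 -> [-0.197, 0.1, 0.088] [-8.3, 9.1, -93.7]
```

Request:
drive_tool(
  deltas=[
    [[255,-0.02,0.01,-0.01,-0.9,1,-10],[255,-0.04,0.02,-0.015,-1.8,2,-20],[255,-0.06,0.03,-0.015,-2.7,3,-30],[255,-0.08,0.04,-0.01,-3.6,4,-40],[255,-0.1,0.05,-0.01,-4.4,5,-50],[255,-0.13,0.065,0,-5.3,6,-60],[255,-0.15,0.075,0,-6.2,7,-70],[255,-0.17,0.085,0,-7.1,8,-80],[255,-0.19,0.095,0.002,-8,9,-90],[255,-0.197,0.101,0.004,-8.3,9.1,-93.7],[255,-0.197,0.101,0.004,-8.3,9.1,-93.7],[255,-0.197,0.101,0.004,-8.3,9.1,-93.7]],
  ],
)

```text
clock: 15.32
tcp_pos: [0.6219, 0.0129, 0.1473]
orientation: [-0.001, -0.013, 0.995, 0.096]
wrist_force: [-0.5, 0.5, -1.4]
finger_gap: 0.0386
grip_force: 41.5
```

```bash
python3 tgt.py .623,.007,.18,91.5,11 .623,.007,.096,91.5,11; python3 - <<'E'
from h import *
p,w,h=look("side");S=h[...,1].astype(int)
t=np.array(get_state()["tcp_pos"])
m=(S<60)&(h[...,2]>80)&(abs(w[...,0]-.62)<.06)&(abs(w[...,1]-t[1])<.06)&(w[...,2]>.14)&(w[...,2]<.23)
for k in comps(m,20): q=w[k];print(k.sum(),q.mean(0).round(3),q.min(0).round(3),q.max(0).round(3))
cv2.imwrite("pics/s9.png",cv2.resize(p[120:320,260:460],(600,600),interpolation=cv2.INTER_CUBIC)[:,:,::-1])
E
```

```text
tip [0.622  0.0074 0.1758] joints [-0.21  0.45  0.08  1.25  0.19 -0.24] gap 0.0386 clock 15.325
.623,.007,.18,91.5,11 -> [-0.001, 0.0, -0.004] [-0.0, -0.2, -0.0]
.623,.007,.096,91.5,11 -> [-0.001, -0.016, 0.078] [-0.0, -0.2, -0.0]
251 [ 0.608 -0.001  0.194] [ 0.587 -0.022  0.17 ] [0.643 0.028 0.203]
```

View pics/s9.png

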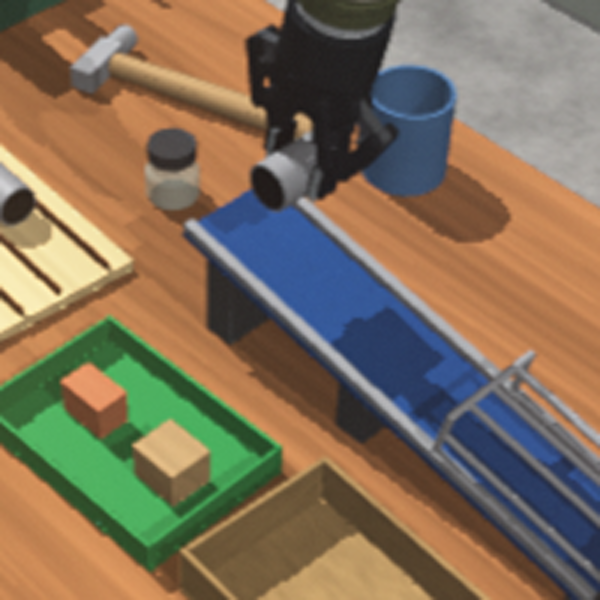

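The blank is held level across the lane at (285,180) and the lane below is clear. I'll lower it and let go.

Request:
drive_tool(
  deltas=[
    [[255,-0.001,-0.008,0.04,0,0,0],[255,-0.001,-0.015,0.07,0,0,0],[255,-0.001,-0.016,0.077,0,0,0],[255,-0.001,-0.016,0.077,0,0,0],[100,-0.001,-0.016,0.077,0,0,0],[0,-0.001,-0.016,0.05,0,0,0],[0,-0.001,-0.016,0,0,0,0],[0,-0.001,-0.016,-0.05,0,0,0],[0,-0.001,-0.016,-0.1,0,0,0]],
  ],
)

```text
clock: 16.5
tcp_pos: [0.624, -0.0222, 0.2441]
orientation: [-0.0, -0.013, 0.995, 0.096]
wrist_force: [2.0, 0.2, -0.8]
finger_gap: 0.0853
grip_force: 0.0
```

```bash
cat > rampchk.py <<'E'
from h import *
import sys
p,w,h=look("side");S=h[...,1].astype(int);V=h[...,2]
dz=w[...,2]-(-.0056*w[...,0]+.1939*w[...,1]+.0874)
m=(S<70)&(V>60)&(w[...,0]>.588)&(w[...,0]<.66)&(w[...,1]>-.34)&(w[...,1]<.09)&(dz>.012)&(dz<.046)
for k in comps(m,40): q=w[k];print("on ramp",k.sum(),q.mean(0).round(3),q.min(0).round(3),q.max(0).round(3))
if len(sys.argv)>1: cv2.imwrite(f"pics/{sys.argv[1]}.png",cv2.resize(p[120:340,260:520],(709,600),interpolation=cv2.INTER_CUBIC)[:,:,::-1])
E
python3 rampchk.py s10; python3 tgt.py .533,.2945,.20,-2.3,0
```

```text
on ramp 428 [ 0.625 -0.131  0.091] [ 0.591 -0.146  0.069] [ 0.66  -0.108  0.102]
tip [ 0.6261 -0.0292  0.2799] joints [-0.26  0.43  0.32  1.5   0.18 -0.29] gap 0.0852 clock 16.55
.533,.2945,.20,-2.3,0 -> [0.086, 0.3, 0.138] [8.8, -8.3, 93.5]
```

View pics/s10.png

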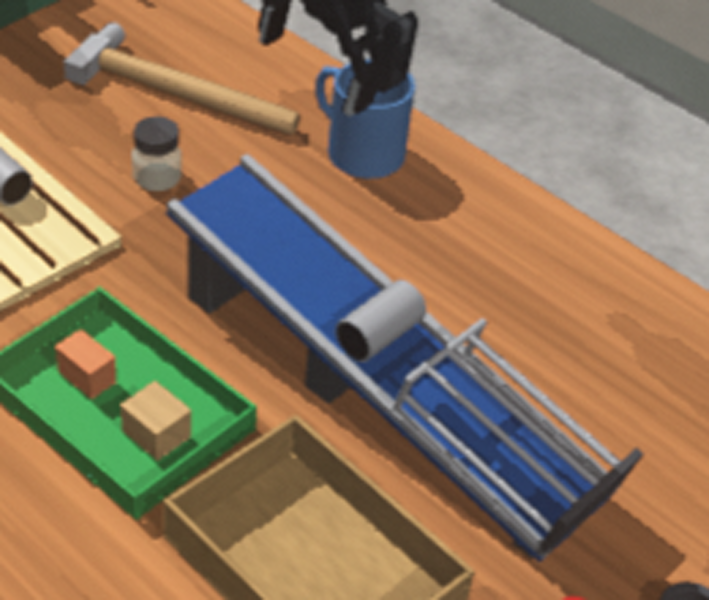

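Blank 1 is rolling towards the cage (380,320). On to the second blank.

Request:
drive_tool(
  deltas=[
    [[75,0.01,0.03,0.01,0.9,-0.9,10],[75,0.02,0.06,0.02,1.8,-1.8,20],[75,0.03,0.1,0.03,2.8,-2.7,30],[75,0.04,0.13,0.05,3.8,-3.6,40],[75,0.05,0.17,0.07,4.7,-4.4,50],[75,0.06,0.2,0.09,5.6,-5.3,60],[75,0.07,0.24,0.11,6.6,-6.2,70],[75,0.08,0.28,0.13,7.5,-7.1,80],[75,0.086,0.3,0.138,8.5,-8,90],[75,0.086,0.3,0.138,8.8,-8.3,93.5],[75,0.086,0.3,0.138,8.8,-8.3,93.5],[75,0.086,0.3,0.138,8.8,-8.3,93.5]],
  ],
)

```text
clock: 18.05
tcp_pos: [0.5297, 0.2961, 0.1638]
orientation: [-0.005, 0.72, 0.694, -0.003]
wrist_force: [0.3, -1.1, -0.3]
finger_gap: 0.0604
grip_force: 0.0
```

```bash
python3 rampchk.py; python3 bl.py w11; python3 tgt.py .533,.2945,.20,-2.3,0 .533,.2945,.023,-2.3,0
```

```text
on ramp 77 [ 0.653 -0.324  0.056] [ 0.645 -0.34   0.047] [ 0.66  -0.305  0.062]
on ramp 119 [ 0.63  -0.325  0.055] [ 0.618 -0.34   0.044] [ 0.648 -0.303  0.064]
on ramp 124 [ 0.604 -0.324  0.053] [ 0.596 -0.34   0.034] [ 0.616 -0.304  0.062]
blank 4600 [0.5377 0.3748 0.0484] (array([537.8, 373.7]), array([70.5, 38.3]), 87.8) 0.0527
blank 4331 [0.4475 0.3021 0.0502] (array([444.4, 299.9]), array([70.5, 40.2]), 87.5) 0.0533
blank 3760 [0.5343 0.2978 0.0481] (array([534.4, 295.2]), array([70.9, 38.2]), 87.9) 0.0527
tip [0.53   0.2957 0.1929] joints [0.37 0.4  0.06 1.25 0.01 1.98] gap 0.0601 clock 18.15
.533,.2945,.20,-2.3,0 -> [-0.001, 0.003, -0.007] [-0.6, -0.2, 0.1]
.533,.2945,.023,-2.3,0 -> [-0.002, 0.005, 0.17] [-0.6, -0.2, 0.1]
```

Blank 1 is in the cage. Now I'll grasp blank 2.

Request:
drive_tool(
  deltas=[
    [[75,0,0.003,0.06,0,0,0],[75,0,0.004,0.12,0,0,0],[75,-0.001,0.004,0.16,0,0,0],[75,-0.001,0.004,0.169,0,0,0],[75,-0.001,0.004,0.169,0,0,0],[255,-0.001,0.004,0.169,0,0,0],[255,-0.001,0.004,0.169,0,0,0],[255,-0.001,0.004,0.169,0,0,0],[255,-0.001,0.004,0.11,0,0,0],[255,-0.001,0.004,0.05,0,0,0],[255,-0.001,0.004,0.01,0,0,0]],
  ],
)

```text
clock: 19.52
tcp_pos: [0.5345, 0.2956, 0.1577]
orientation: [-0.004, 0.721, 0.693, -0.001]
wrist_force: [0.2, 0.6, -0.7]
finger_gap: 0.0386
grip_force: 40.9
```

```bash
python3 tgt.py .623,.007,.18,91.5,11
```

```text
tip [0.5347 0.2954 0.1867] joints [0.37 0.4  0.06 1.23 0.01 1.98] gap 0.0386 clock 19.525
.623,.007,.18,91.5,11 -> [-0.279, 0.099, 0.004] [-8.7, 8.2, -93.4]
```

Request:
drive_tool(
  deltas=[
    [[255,-0.03,0.01,-0.005,-0.9,0.9,-10],[255,-0.06,0.02,-0.01,-1.8,1.8,-20],[255,-0.09,0.03,-0.01,-2.8,2.7,-30],[255,-0.12,0.04,-0.01,-3.7,3.5,-40],[255,-0.15,0.05,-0.01,-4.6,4.4,-50],[255,-0.18,0.065,0,-5.6,5.3,-60],[255,-0.21,0.075,0,-6.5,6.2,-70],[255,-0.24,0.085,0,-7.5,7,-80],[255,-0.27,0.095,0.002,-8.4,7.9,-90],[255,-0.279,0.099,0.004,-8.7,8.2,-93.4],[255,-0.279,0.099,0.004,-8.7,8.2,-93.4],[255,-0.279,0.099,0.004,-8.7,8.2,-93.4]],
  ],
)

```text
clock: 21.02
tcp_pos: [0.6212, 0.013, 0.148]
orientation: [-0.001, -0.012, 0.995, 0.095]
wrist_force: [-0.0, 0.3, -1.7]
finger_gap: 0.0388
grip_force: 41.0
```

```bash
python3 rampchk.py; python3 tgt.py .623,.007,.096,91.5,11
```

```text
on ramp 75 [ 0.653 -0.324  0.056] [ 0.645 -0.339  0.046] [ 0.66  -0.306  0.061]
on ramp 117 [ 0.63  -0.325  0.055] [ 0.618 -0.34   0.046] [ 0.642 -0.304  0.062]
on ramp 118 [ 0.603 -0.324  0.054] [ 0.588 -0.34   0.036] [ 0.617 -0.304  0.063]
tip [0.6213 0.0078 0.1765] joints [-0.21  0.44  0.08  1.25  0.18 -0.23] gap 0.0385 clock 21.075
.623,.007,.096,91.5,11 -> [-0.002, -0.016, 0.079] [-0.1, -0.2, -0.1]
```

Request:
drive_tool(
  deltas=[
    [[255,-0.002,-0.008,0.04,0,0,0],[255,-0.002,-0.015,0.07,0,0,0],[255,-0.002,-0.016,0.078,0,0,0],[255,-0.002,-0.016,0.078,0,0,0],[100,-0.002,-0.016,0.078,0,0,0],[0,-0.002,-0.016,0.05,0,0,0],[0,-0.002,-0.016,0,0,0,0],[0,-0.002,-0.016,-0.05,0,0,0],[0,-0.002,-0.016,-0.1,0,0,0]],
  ],
)

```text
clock: 22.2
tcp_pos: [0.6242, -0.0216, 0.2448]
orientation: [-0.001, -0.013, 0.995, 0.095]
wrist_force: [1.1, 0.3, 0.6]
finger_gap: 0.0854
grip_force: 0.0
```

```bash
python3 rampchk.py; python3 tgt.py .5375,.374,.20,-2.3,0
```

```text
on ramp 438 [ 0.625 -0.131  0.091] [ 0.591 -0.145  0.069] [ 0.66  -0.107  0.102]
on ramp 79 [ 0.653 -0.324  0.056] [ 0.644 -0.338  0.045] [ 0.66  -0.305  0.061]
on ramp 118 [ 0.63  -0.325  0.055] [ 0.618 -0.34   0.044] [ 0.647 -0.303  0.061]
on ramp 128 [ 0.603 -0.324  0.053] [ 0.588 -0.34   0.036] [ 0.616 -0.302  0.068]
tip [ 0.6264 -0.0285  0.2806] joints [-0.26  0.43  0.32  1.5   0.18 -0.29] gap 0.0855 clock 22.25
.5375,.374,.20,-2.3,0 -> [0.08, 0.377, 0.153] [8.7, -8.3, 93.5]
```

Request:
drive_tool(
  deltas=[
    [[75,0.01,0.04,0.01,0.9,-0.9,10],[75,0.02,0.08,0.02,1.8,-1.8,20],[75,0.03,0.12,0.03,2.8,-2.7,30],[75,0.04,0.16,0.05,3.8,-3.6,40],[75,0.05,0.21,0.08,4.7,-4.4,50],[75,0.06,0.25,0.1,5.6,-5.3,60],[75,0.07,0.3,0.12,6.6,-6.2,70],[75,0.075,0.34,0.14,7.5,-7.1,80],[75,0.08,0.377,0.153,8.4,-8,90],[75,0.08,0.377,0.153,8.7,-8.3,93.5],[75,0.08,0.377,0.153,8.7,-8.3,93.5],[75,0.08,0.377,0.153,8.7,-8.3,93.5]],
  ],
)

```text
clock: 23.75
tcp_pos: [0.5344, 0.3748, 0.1637]
orientation: [-0.004, 0.721, 0.693, -0.003]
wrist_force: [-0.1, 0.7, 0.1]
finger_gap: 0.0607
grip_force: 0.0
```

```bash
python3 rampchk.py; python3 bl.py w12; python3 tgt.py .538,.374,.023,-2.3,0
```

```text
on ramp 171 [ 0.653 -0.305  0.06 ] [ 0.643 -0.339  0.047] [ 0.66  -0.266  0.07 ]
on ramp 248 [ 0.63  -0.305  0.058] [ 0.617 -0.339  0.044] [ 0.648 -0.265  0.07 ]
on ramp 286 [ 0.603 -0.305  0.056] [ 0.588 -0.34   0.036] [ 0.62  -0.264  0.07 ]
blank 3759 [0.5377 0.3763 0.048 ] (array([537.8, 373.8]), array([71. , 38.3]), 87.8) 0.0527
blank 1584 [0.4453 0.3252 0.0481] (array([446. , 316.1]), array([39.6, 40.3]), 0.7) 0.0531
tip [0.5349 0.3744 0.1929] joints [0.48 0.49 0.2  1.29 0.01 2.1 ] gap 0.0599 clock 23.85
.538,.374,.023,-2.3,0 -> [-0.001, 0.005, 0.17] [-0.6, -0.1, -0.0]
```

Both are in the cage. Blank 3 next.

Request:
drive_tool(
  deltas=[
    [[75,0,0.003,0.06,0,0,0],[75,0,0.004,0.12,0,0,0],[75,-0.001,0.004,0.16,0,0,0],[75,-0.001,0.004,0.169,0,0,0],[75,-0.001,0.004,0.169,0,0,0],[255,-0.001,0.004,0.169,0,0,0],[255,-0.001,0.004,0.169,0,0,0],[255,-0.001,0.004,0.169,0,0,0],[255,-0.001,0.004,0.11,0,0,0],[255,-0.001,0.004,0.05,0,0,0],[255,-0.001,0.004,0.01,0,0,0]],
  ],
)

```text
clock: 25.22
tcp_pos: [0.5394, 0.3744, 0.1578]
orientation: [-0.004, 0.721, 0.693, -0.001]
wrist_force: [-0.6, 1.1, -1.5]
finger_gap: 0.0385
grip_force: 40.9
```

```bash
python3 tgt.py .623,.007,.18,91.5,11
```

```text
tip [0.5396 0.3743 0.1868] joints [0.48 0.49 0.2  1.28 0.01 2.09] gap 0.0385 clock 25.225
.623,.007,.18,91.5,11 -> [-0.358, 0.098, 0.004] [-8.7, 8.3, -93.6]
```

Request:
drive_tool(
  deltas=[
    [[255,-0.035,0.01,-0.005,-0.9,0.9,-10],[255,-0.075,0.02,-0.01,-1.8,1.8,-20],[255,-0.115,0.03,-0.01,-2.8,2.7,-30],[255,-0.155,0.04,-0.01,-3.7,3.5,-40],[255,-0.195,0.05,-0.01,-4.6,4.4,-50],[255,-0.235,0.065,0,-5.6,5.3,-60],[255,-0.275,0.075,0,-6.5,6.2,-70],[255,-0.315,0.085,0,-7.5,7.1,-80],[255,-0.345,0.095,0.002,-8.4,8,-90],[255,-0.358,0.098,0.004,-8.7,8.3,-93.6],[255,-0.358,0.098,0.004,-8.7,8.3,-93.6],[255,-0.358,0.098,0.004,-8.7,8.3,-93.6]],
  ],
)

```text
clock: 26.72
tcp_pos: [0.6215, 0.0127, 0.1482]
orientation: [-0.001, -0.013, 0.995, 0.095]
wrist_force: [-1.1, 0.3, -1.6]
finger_gap: 0.0387
grip_force: 40.9
```

```bash
python3 tgt.py .623,.007,.096,91.5,11
```

```text
tip [0.6216 0.0073 0.1767] joints [-0.21  0.44  0.08  1.25  0.18 -0.24] gap 0.0387 clock 26.725
.623,.007,.096,91.5,11 -> [-0.001, -0.015, 0.079] [-0.1, -0.2, -0.0]
```

Request:
drive_tool(
  deltas=[
    [[255,-0.002,-0.008,0.04,0,0,0],[255,-0.002,-0.015,0.07,0,0,0],[255,-0.002,-0.016,0.078,0,0,0],[255,-0.002,-0.016,0.078,0,0,0],[100,-0.002,-0.016,0.078,0,0,0],[0,-0.002,-0.016,0.05,0,0,0],[0,-0.002,-0.016,0,0,0,0],[0,-0.002,-0.016,-0.05,0,0,0],[0,-0.002,-0.016,-0.1,0,0,0]],
  ],
)

```text
clock: 27.85
tcp_pos: [0.6245, -0.0218, 0.2451]
orientation: [-0.0, -0.014, 0.995, 0.095]
wrist_force: [0.8, -0.6, 0.2]
finger_gap: 0.0853
grip_force: 0.0
```

```bash
python3 tgt.py .4445,.2995,.20,-2.3,0
```

```text
tip [ 0.6246 -0.0272  0.2736] joints [-0.26  0.44  0.31  1.49  0.18 -0.29] gap 0.0853 clock 27.85
.4445,.2995,.20,-2.3,0 -> [0.171, 0.306, 0.134] [8.4, -8.8, 93.6]
```

Request:
drive_tool(
  deltas=[
    [[75,0.02,0.03,0.01,0.9,-0.9,10],[75,0.04,0.06,0.02,1.8,-1.8,20],[75,0.06,0.1,0.03,2.8,-2.7,30],[75,0.08,0.13,0.05,3.7,-3.7,40],[75,0.1,0.17,0.07,4.6,-4.6,50],[75,0.12,0.2,0.09,5.5,-5.5,60],[75,0.14,0.24,0.11,6.4,-6.5,70],[75,0.16,0.28,0.125,7.3,-7.5,80],[75,0.171,0.306,0.134,8.2,-8.5,90],[75,0.171,0.306,0.134,8.4,-8.8,93.6],[75,0.171,0.306,0.134,8.4,-8.8,93.6],[75,0.171,0.306,0.134,8.4,-8.8,93.6]],
  ],
)

```text
clock: 29.35
tcp_pos: [0.445, 0.2989, 0.1692]
orientation: [-0.001, 0.721, 0.693, -0.0]
wrist_force: [0.8, 0.0, 0.4]
finger_gap: 0.0607
grip_force: 0.0
```

```bash
python3 rampchk.py s13; python3 bl.py w13; python3 tgt.py .4445,.2995,.023,-2.3,0
```

```text
on ramp 257 [ 0.653 -0.285  0.064] [ 0.643 -0.339  0.046] [ 0.66  -0.226  0.082]
on ramp 375 [ 0.63  -0.287  0.062] [ 0.616 -0.34   0.043] [ 0.647 -0.226  0.077]
on ramp 426 [ 0.603 -0.287  0.059] [ 0.588 -0.34   0.034] [ 0.621 -0.225  0.076]
blank 3904 [0.4444 0.3025 0.0511] (array([444.2, 299.9]), array([70.5, 39.5]), 87.2) 0.0533
tip [0.4452 0.2985 0.1982] joints [ 0.44  0.25 -0.13  1.19  0.    2.05] gap 0.0604 clock 29.45
.4445,.2995,.023,-2.3,0 -> [0.001, -0.001, 0.175] [-0.1, -0.0, -0.1]
```

View pics/s13.png

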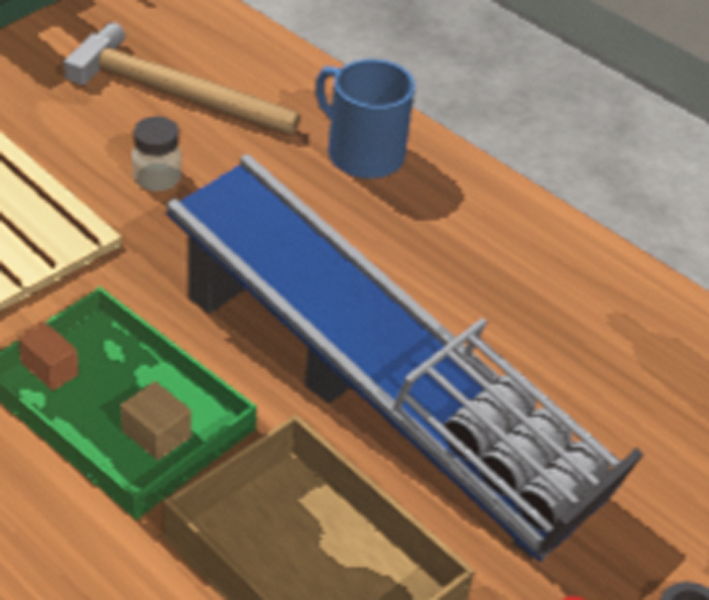

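All three round blanks are in the cage (480,410; 525,450; 560,480). The offcut has been knocked towards the tray's far wall (48,355), so I'll check it after this grasp.

Request:
drive_tool(
  deltas=[
    [[75,0,0,0.06,0,0,0],[75,0.001,-0.001,0.12,0,0,0],[75,0.001,-0.001,0.165,0,0,0],[75,0.001,-0.001,0.174,0,0,0],[75,0.001,-0.001,0.174,0,0,0],[255,0.001,-0.001,0.174,0,0,0],[255,0.001,-0.001,0.174,0,0,0],[255,0.001,-0.001,0.174,0,0,0],[255,0.001,-0.001,0.11,0,0,0],[255,0.001,-0.001,0.05,0,0,0],[255,0.001,-0.001,0.01,0,0,0]],
  ],
)

```text
clock: 30.82
tcp_pos: [0.4452, 0.3004, 0.1632]
orientation: [0.0, 0.722, 0.692, 0.002]
wrist_force: [1.0, 0.5, -1.8]
finger_gap: 0.0392
grip_force: 41.4
```

```bash
cat > tray.py <<'E'
from h import *
for n in("side","scene"):
    p,w,h=look(n);H,S,V=[h[...,i].astype(int) for i in range(3)]
    c=(w[...,0]>.34)&(w[...,0]<.55)&(w[...,1]>-.2)&(w[...,1]<.2)
    g=c&(H>50)&(H<75)&(S>150)&(w[...,2]>.02)&(w[...,2]<.036);print(n,"rim",rect(w[g]))
    for k in comps(c&(H<25)&(S>60)&(w[...,2]>.028)&(w[...,2]<.08),40):
        q=w[k];print("  ",k.sum(),q.mean(0).round(3),rect(q[q[:,2]>np.percentile(q[:,2],95)-.004]),np.percentile(q[:,2],[5,95]).round(3),h[k].mean(0).round())
E
python3 tray.py;python3 tgt.py .623,.007,.18,91.5,11
```

```text
side rim (array([499.4, -91.2]), array([24.5,  2.2]), 0.3)
   223 [0.422 0.073 0.035] (array([423.5,  74.6]), array([47.6, 30.7]), 89.9) [0.03  0.039] [ 10. 146. 137.]
   320 [ 0.443 -0.048  0.037] (array([443.7, -45.7]), array([39.7, 45.2]), 1.6) [0.03  0.041] [ 17. 114. 126.]
   673 [ 0.45  -0.15   0.041] (array([ 449.5, -164. ]), array([ 71.1, 142.4]), 89.4) [0.029 0.05 ] [ 17. 122. 105.]
scene rim (array([443.8,   1.8]), array([144.1, 200.8]), 2.5)
   514 [ 0.453 -0.151  0.043] (array([ 451.1, -165.4]), array([ 72.2, 142.1]), 88.2) [0.03  0.053] [ 18. 163. 102.]
   269 [ 0.45  -0.044  0.04 ] (array([448.6, -44.9]), array([42.9, 44.4]), 3.5) [0.031 0.044] [ 18. 150. 124.]
   214 [0.427 0.074 0.038] (array([425.7,  74. ]), array([30.8, 46.2]), 2.4) [0.031 0.042] [ 12. 186. 137.]
tip [0.447  0.3013 0.1943] joints [ 0.44  0.25 -0.14  1.17  0.    2.06] gap 0.0389 clock 30.925
.623,.007,.18,91.5,11 -> [-0.281, 0.187, 0.014] [-8.1, 8.9, -93.5]
```

The offcut still lies flat inside the tray. Now the last blank goes to the ramp.

Request:
drive_tool(
  deltas=[
    [[255,-0.03,0.02,-0.005,-0.9,0.9,-10],[255,-0.06,0.04,-0.01,-1.8,1.8,-20],[255,-0.09,0.06,-0.01,-2.7,2.8,-30],[255,-0.12,0.08,-0.01,-3.5,3.8,-40],[255,-0.15,0.1,-0.01,-4.4,4.7,-50],[255,-0.18,0.12,0,-5.3,5.6,-60],[255,-0.21,0.14,0,-6.2,6.6,-70],[255,-0.24,0.16,0.005,-7,7.6,-80],[255,-0.27,0.18,0.01,-7.8,8.5,-90],[255,-0.281,0.187,0.014,-8.1,8.9,-93.5],[255,-0.281,0.187,0.014,-8.1,8.9,-93.5],[255,-0.281,0.187,0.014,-8.1,8.9,-93.5]],
  ],
)

```text
clock: 32.42
tcp_pos: [0.6185, 0.0119, 0.1445]
orientation: [-0.004, -0.012, 0.996, 0.094]
wrist_force: [-0.5, -0.4, -1.2]
finger_gap: 0.0393
grip_force: 41.3
```

```bash
python3 tgt.py .623,.007,.096,91.5,11
```

```text
tip [0.6188 0.0065 0.1729] joints [-0.21  0.45  0.07  1.25  0.18 -0.24] gap 0.0393 clock 32.425
.623,.007,.096,91.5,11 -> [-0.005, -0.014, 0.076] [-0.2, -0.6, -0.2]
```

Request:
drive_tool(
  deltas=[
    [[255,-0.003,-0.007,0.04,0,0,0],[255,-0.005,-0.013,0.065,0,-0.5,0],[255,-0.005,-0.014,0.075,0,-0.5,0],[255,-0.005,-0.014,0.076,0,-0.5,0],[60,-0.005,-0.014,0.076,0,-0.5,0],[60,-0.005,-0.014,0.076,0,-0.5,0],[60,-0.005,-0.014,0.076,0,-0.5,0],[60,-0.005,-0.014,0.03,0,-0.5,0],[60,-0.005,-0.014,-0.03,0,-0.5,0],[60,-0.005,-0.014,-0.09,0,-0.5,0],[60,-0.005,-0.014,-0.09,0,-0.5,0]],
  ],
)

```text
clock: 33.8
tcp_pos: [0.6282, -0.0204, 0.2362]
orientation: [0.006, -0.012, 0.996, 0.092]
wrist_force: [0.4, 0.2, 0.3]
finger_gap: 0.0652
grip_force: 0.0
```

```bash
python3 rampchk.py; python3 objs.py w14; python3 tgt.py
```

```text
on ramp 478 [ 0.622 -0.     0.118] [ 0.588 -0.017  0.094] [0.658 0.025 0.129]
on ramp 261 [ 0.653 -0.285  0.063] [ 0.642 -0.339  0.046] [ 0.66  -0.225  0.076]
on ramp 374 [ 0.63  -0.287  0.062] [ 0.616 -0.34   0.044] [ 0.649 -0.228  0.077]
on ramp 415 [ 0.603 -0.286  0.059] [ 0.588 -0.34   0.037] [ 0.623 -0.225  0.078]
obj 4145 [0.6216 0.0012 0.1241] (array([623.6,   2.8]), array([70.9, 40.6]), 1.1) h 0.0403 [ 67.   9. 179.]
tcp [ 0.6269 -0.0198  0.2331] [[-1.0, -0.024, 0.005], [-0.023, 0.982, 0.185], [-0.01, 0.185, -0.983]] clock 33.85
tip [ 0.6257 -0.0247  0.2593] joints [-0.25  0.44  0.27  1.45  0.18 -0.28] gap 0.0653 clock 33.9
```

The blank stays put. I'll wait a moment so that it counts as tested.

Request:
drive_tool(
  deltas=[
    [[60,0,0,0,0,0,0],[60,0,0,0,0,0,0],[60,0,0,0,0,0,0],[60,0,0,0,0,0,0],[60,0,0,0,0,0,0],[60,0,0,0,0,0,0],[60,0,0,0,0,0,0],[60,0,0,0,0,0,0],[60,0,0,0,0,0,0],[60,0,0,0,0,0,0],[60,0,0,0,0,0,0],[60,0,0,0,0,0,0]],
  ],
)

```text
clock: 35.4
tcp_pos: [0.6253, -0.0191, 0.2305]
orientation: [0.001, -0.012, 0.996, 0.094]
wrist_force: [-0.0, 0.1, -0.2]
finger_gap: 0.0651
grip_force: 0.0
```

```bash
python3 objs.py w15; python3 tgt.py .6235,.008,.096,91.5,11
```

```text
obj 4182 [0.6217 0.0013 0.1241] (array([623.6,   2.5]), array([71. , 39.9]), 0.9) h 0.0403 [ 67.   9. 180.]
tcp [ 0.6253 -0.0191  0.2305] [[-1.0, -0.024, 0.0], [-0.023, 0.982, 0.186], [-0.004, 0.186, -0.982]] clock 35.4
tip [ 0.6253 -0.0246  0.2589] joints [-0.25  0.44  0.27  1.45  0.18 -0.28] gap 0.0656 clock 35.45
.6235,.008,.096,91.5,11 -> [0.002, 0.002, 0.166] [-0.3, -0.0, -0.1]
```

Request:
drive_tool(
  deltas=[
    [[60,0.002,0.002,0.06,0,0,0],[60,0.002,0.002,0.12,0,0,0],[60,0.002,0.001,0.155,0,0,0],[60,0.002,0.001,0.165,0,0,0],[60,0.002,0.001,0.165,0,0,0],[255,0.002,0.001,0.165,0,0,0],[255,0.002,0.001,0.165,0,0,0],[255,0.002,0.001,0.165,0,0,0],[255,0.002,0.001,0.11,0,0,0],[255,0.002,0.001,0.05,0,0,0],[255,0.002,0.001,0.03,0,0,0],[255,0.002,0.001,0.03,0,0,0]],
  ],
)

```text
clock: 36.95
tcp_pos: [0.6245, -0.0134, 0.2035]
orientation: [0.003, -0.012, 0.996, 0.093]
wrist_force: [0.2, -0.9, -1.1]
finger_gap: 0.0393
grip_force: 41.3
```

```bash
python3 tgt.py .448,-.23,.17,88,0 .448,-.23,.019,88,0
```

```text
tip [ 0.6244 -0.0187  0.232 ] joints [-0.25  0.43  0.2   1.38  0.18 -0.27] gap 0.0393 clock 36.95
.448,-.23,.17,88,0 -> [0.182, -0.22, 0.02] [10.7, 0.2, 3.3]
.448,-.23,.019,88,0 -> [0.183, -0.248, 0.169] [10.7, 0.2, 3.3]
```

Request:
drive_tool(
  deltas=[
    [[255,0.035,-0.044,0.003,2,0,1],[255,0.073,-0.088,0.006,4,0,2],[255,0.11,-0.132,0.01,7,0,3],[255,0.146,-0.176,0.015,10,0,3.3],[255,0.182,-0.22,0.02,10.7,0,3.3],[255,0.182,-0.22,0.02,10.7,0,3.3],[255,0.182,-0.23,0.075,10.7,0,3.3],[255,0.183,-0.242,0.13,10.7,0,3.3],[255,0.183,-0.247,0.16,10.7,0,3.3],[255,0.183,-0.248,0.169,10.7,0,3.3],[255,0.183,-0.248,0.169,10.7,0,3.3]],
  ],
)

```text
clock: 38.33
tcp_pos: [0.4447, -0.227, -0.0115]
orientation: [-0.002, 0.016, 1.0, 0.001]
wrist_force: [-6.1, 2.1, 11.8]
finger_gap: 0.0393
grip_force: 45.1
```

```bash
python3 tgt.py .448,-.23,.017,88,0; python3 - <<'E'
from workcell import *
print(get_state()["wrist_force"])
E
```

```text
tip [ 0.4448 -0.2271  0.0175] joints [-0.63  0.35 -0.48  0.74 -0.   -0.6 ] gap 0.0393 clock 38.325
.448,-.23,.017,88,0 -> [-0.003, -0.003, 0.0] [0.1, -0.2, 0.1]
[-6.06293193  2.089052   11.78892492]
```

Light contact with the carton floor. I'll release, retreat and turn back towards the bell.

Request:
drive_tool(
  deltas=[
    [[255,0,0,-0.002,0,0,0],[80,0,0,-0.002,0,0,0],[80,0,0,-0.002,0,0,0],[80,0,0,-0.002,0,0,0],[80,0,0,-0.05,0,0,0],[80,0,0,-0.11,0,0,0],[255,0,0,-0.17,0,0,0],[255,0,0,-0.2,0,0,0],[255,0,0,-0.2,0,0,0],[255,0,0,-0.2,0,0,0]],
  ],
)

```text
clock: 39.58
tcp_pos: [0.4459, -0.2288, 0.1871]
orientation: [-0.001, 0.017, 1.0, 0.001]
wrist_force: [0.3, 0.0, -0.7]
finger_gap: 0.0001
grip_force: 0.0
```

```bash
python3 - <<'E'
from h import *
ims=[]
for n in("side","scene"):
    p,w,h=look(n);H,S,V=[h[...,i].astype(int) for i in range(3)]
    r=((H<5)|(H>175))&(S>150)&(abs(w[...,0]-.52)<.06)&(abs(w[...,1]+.413)<.06)&(w[...,2]>.055)
    q=w[r];t=q[q[:,2]>np.percentile(q[:,2],95)-.003];print(n,rect(t),np.percentile(q[:,2],[50,95]).round(4))
    g=(S<60)&(V>60)&(w[...,2]>.02)&(w[...,2]<.06)&(w[...,0]>.39)&(w[...,0]<.51)&(w[...,1]>-.32)&(w[...,1]<-.14)
    for k in comps(g,80): q=w[k];print("  blank",q.mean(0).round(3),q.min(0).round(3),q.max(0).round(3))
    ims.append(p[120:420,240:640] if n=="side" else p[120:420,100:500])
cv2.imwrite("pics/s16.png",np.hstack(ims)[:,:,::-1])
E
python3 tgt.py .521,-.413,.15,88,0 .521,-.413,.092,88,0
```

```text
side (array([ 520.1, -412.8]), array([26.1, 25.2]), 47.5) [0.0753 0.0785]
  blank [ 0.442 -0.231  0.04 ] [ 0.408 -0.248  0.02 ] [ 0.48  -0.204  0.048]
scene (array([ 523.6, -411.1]), array([22.9, 24.8]), 16.6) [0.0792 0.0822]
  blank [ 0.447 -0.221  0.042] [ 0.408 -0.246  0.02 ] [ 0.481 -0.205  0.053]
tip [ 0.4456 -0.2285  0.2153] joints [-0.63  0.18 -0.18  1.22  0.   -0.6 ] gap -0.0001 clock 39.675
.521,-.413,.15,88,0 -> [-0.082, -0.182, 0.065] [0.2, -0.2, 0.1]
.521,-.413,.092,88,0 -> [-0.082, -0.182, 0.123] [0.2, -0.2, 0.1]
```

View pics/s16.png

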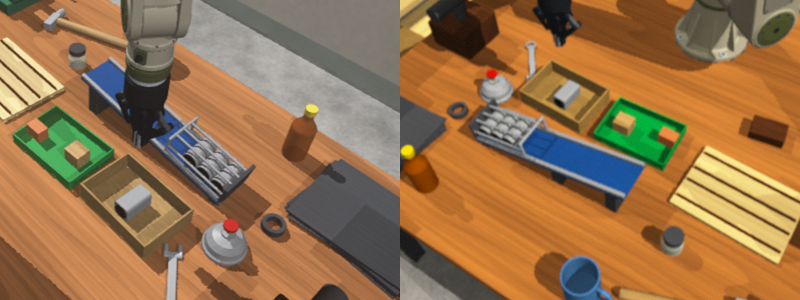

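All is sorted: the blank is in the carton (135,203 left; 567,93 right), three are in the cage, and the clutter is in the tray. Next is the bell plunger at (230,226 left).

Request:
drive_tool(
  deltas=[
    [[255,-0.025,-0.06,0.015,0,0,0],[255,-0.05,-0.12,0.03,0,0,0],[255,-0.083,-0.182,0.055,0,0,0],[255,-0.083,-0.182,0.065,0,0,0],[255,-0.083,-0.182,0.1,0,0,0],[255,-0.083,-0.182,0.118,0,0,0],[255,-0.083,-0.182,0.118,0,0,0],[255,-0.083,-0.182,0.118,0,0,0]],
  ],
)

```text
clock: 40.67
tcp_pos: [0.523, -0.4136, 0.0698]
orientation: [-0.001, 0.017, 1.0, 0.001]
wrist_force: [0.9, 0.1, 0.3]
finger_gap: 0.0002
grip_force: 0.0
```

```bash
python3 - <<'E'
from h import *
for n in("side","scene"):
    p,w,h=look(n);H,S,V=[h[...,i].astype(int) for i in range(3)]
    b=(V<70)&(S<110)&(abs(w[...,0]-.521)<.03)&(abs(w[...,1]+.413)<.03)&(w[...,2]>.083)&(w[...,2]<.13)
    for k in comps(b,15): q=w[k];print(n,k.sum(),q.mean(0).round(3),q.min(0).round(3),q.max(0).round(3))
E
python3 tgt.py .521,-.4125,.08,88,0
```

```text
side 17 [ 0.516 -0.402  0.115] [ 0.512 -0.406  0.099] [ 0.518 -0.399  0.125]
side 23 [ 0.513 -0.411  0.117] [ 0.51  -0.414  0.103] [ 0.516 -0.409  0.13 ]
side 40 [ 0.518 -0.423  0.116] [ 0.514 -0.426  0.103] [ 0.529 -0.418  0.129]
scene 28 [ 0.529 -0.404  0.121] [ 0.521 -0.416  0.11 ] [ 0.536 -0.399  0.13 ]
tip [ 0.5236 -0.4141  0.0999] joints [-0.79  0.55  0.08  1.1  -0.   -0.76] gap 0.0001 clock 40.775
.521,-.4125,.08,88,0 -> [0.003, 0.002, 0.02] [-0.0, 0.0, 0.1]
```

Request:
drive_tool(
  deltas=[
    [[255,0.002,0.002,0.01,0,0,0],[255,0.002,0.002,0.018,0,0,0],[255,0.002,0.002,0.024,0,0,0],[255,0.002,0.002,0.026,0,0,0],[255,0.002,0.002,0.026,0,0,0]],
  ],
)

```text
clock: 41.4
tcp_pos: [0.5211, -0.4114, 0.0444]
orientation: [-0.0, 0.017, 1.0, 0.0]
wrist_force: [-2.4, 1.6, 7.1]
finger_gap: -0.0003
grip_force: 3.5
```

Request:
drive_tool(
  deltas=[
    [[255,0,0,0.002,0,0,0],[255,0,0,0.003,0,0,0],[255,0,0,0.004,0,0,0],[255,0,0,0.005,0,0,0],[255,0,0,0.005,0,0,0]],
  ],
)

```text
clock: 42.02
tcp_pos: [0.5211, -0.4115, 0.0409]
orientation: [-0.0, 0.017, 1.0, 0.0]
wrist_force: [-3.7, 4.0, 13.1]
finger_gap: -0.0002
grip_force: 6.6
```

Request:
drive_tool(
  deltas=[
    [[255,0,0,0.001,0,0,0],[255,0,0,0.002,0,0,0],[255,0,0,0.002,0,0,0],[255,0,0,0.002,0,0,0]],
  ],
)

```text
clock: 42.52
tcp_pos: [0.5212, -0.4116, 0.0408]
orientation: [0.0, 0.017, 1.0, -0.0]
wrist_force: [-5.6, 6.1, 23.3]
finger_gap: -0.0001
grip_force: 11.3
```

It is firmly on the stop: 23 N with no further travel. I'll lift away.

Request:
drive_tool(
  deltas=[
    [[255,0,0,-0.01,0,0,0],[255,0,0,-0.03,0,0,0],[255,0,0,-0.08,0,0,0],[255,0,0,-0.13,0,0,0],[255,0,0,-0.17,0,0,0],[255,0.05,0.05,-0.17,0,0,0],[255,0.05,0.05,-0.17,0,0,0],[255,0.05,0.05,-0.17,0,0,0]],
  ],
)

```text
clock: 43.52
tcp_pos: [0.4728, -0.3598, 0.207]
orientation: [-0.0, 0.017, 1.0, 0.0]
wrist_force: [-0.2, -0.3, 0.0]
finger_gap: 0.0
grip_force: 0.0
```

```bash
python3 rampchk.py; python3 tray.py | grep -v rim; python3 - <<'E'
from h import *
p,w,h=look("side","s17");H,S=h[...,0].astype(int),h[...,1].astype(int)
r=((H<5)|(H>175))&(S>150)&(abs(w[...,0]-.52)<.06)&(abs(w[...,1]+.413)<.06)&(w[...,2]>.055)
print(np.percentile(w[r][:,2],[50,95]).round(4))
E
```

```text
on ramp 121 [ 0.601 -0.248  0.066] [ 0.592 -0.271  0.048] [ 0.615 -0.225  0.077]
on ramp 65 [ 0.653 -0.328  0.056] [ 0.644 -0.34   0.046] [ 0.66  -0.312  0.062]
on ramp 136 [ 0.63  -0.322  0.055] [ 0.617 -0.34   0.044] [ 0.647 -0.295  0.062]
on ramp 181 [ 0.604 -0.317  0.052] [ 0.59  -0.34   0.035] [ 0.622 -0.287  0.065]
   217 [0.422 0.073 0.035] (array([422.3,  74.9]), array([45.1, 29.7]), 87.2) [0.03 0.04] [ 11. 140. 207.]
   320 [ 0.443 -0.047  0.037] (array([444.6, -45.5]), array([40.3, 45.9]), 3.5) [0.03  0.041] [ 18. 107. 196.]
   680 [ 0.449 -0.15   0.041] (array([ 450. , -163.4]), array([141.4,  72.1]), 0.3) [0.03 0.05] [ 17. 120. 118.]
   517 [ 0.453 -0.151  0.043] (array([ 451.1, -164.6]), array([ 70.1, 141. ]), 88.0) [0.03  0.053] [ 18. 164. 131.]
   265 [ 0.45  -0.044  0.04 ] (array([447.6, -45.1]), array([39.2, 45.1]), 1.5) [0.031 0.044] [ 18. 145. 198.]
   219 [0.427 0.074 0.038] (array([425.7,  73.8]), array([31.3, 45.2]), 1.5) [0.032 0.042] [ 13. 182. 206.]
[0.0751 0.0779]
```

View pics/s17.png

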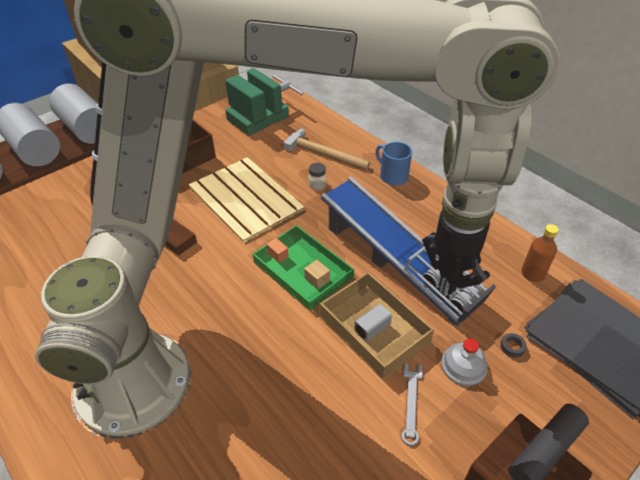

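The picture shows the plunger up again (470,345), the flatted blank in the carton (375,322), the clutter in the tray (278,250; 317,272) and the arm clear of everything.

```bash
python3 -c "
from workcell import *
print(hand_in())"
```

```text
the job is handed in; nothing more can be done
None
```

The job is done and handed in: clutter in the green tray, three round blanks in the cage, the flatted one in the carton, and the bell plunger pressed to its stop and back up; the offcut was knocked sideways along the way but still lies flat inside the tray.

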